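# Set the ignition coil gap with a gauge blade

### The arm

A 6-joint arm with a two-finger parallel gripper is mounted at the origin on the work surface. World frame = base frame: x ahead of the robot, y to its left, z up, the work surface at z = 0. Lengths are in m, angles in degrees, forces in N, time in s.
With the tool pointing down it reaches from about 0.375 to 0.9 m from the base axis. Payload 3.1 kg.
Tool frame: the origin (TCP) lies between the finger pads; the fingertips stand 11 mm ahead of it and the grasp point (between the pads) lies 8 mm behind it; x points along the fingers, y is the direction in which the jaws open and shut, and the axes are right-handed (so a half turn about x gives the same grasp; the last joint's range is limited). The gripper opens to 87 mm and grips with 3 to 60 N. Pads are 19 mm wide; open, the fingers measure 117 mm over their backs; the gripper's body (75 mm by 190 mm) begins 51 mm behind the grasp point.
Start: joints at [-83.337, 30.224, 82.088, -0, 67.689, -10.227], TCP at [0.182, -0.598, 0.234] pointing down, gripper open.
Joint ranges: [-176.69, 176.69], [-43.24, 126.21], [12.49, 139.97], [-82, 262], [0, 151.66], [-163.58, 163.58]. Speed limits (degrees/s): [159.86, 159.86, 180, 180, 180, 180].

### API

Orientations are given as a 3x3 rotation matrix whose columns are the frame's x, y, z axes.
In Python, from rig import bot gives the robot as it stands.
- The arm moves only by the shell command python3 -m inch 'ROWS' [OPENING]. ROWS is a JSON object of lists of equal length, an entry for each row: "dp": the shift along the tool's x, y, z in mm, a list of three; "yaw": the turn about the tool's x in degrees. In form: {"dp": [[tx, ty, tz], ...], "yaw": [yaw, ...]}. A call has 1 to 20 rows; each row shifts and turns the commanded pose from where the row before left it, along the tool's axes as they then stand; what a row does not reach is not made up. A row lasts 1/12 s, in which the tool goes at most 41.7 mm and 7.16 degrees, less where a joint would pass 70% of its speed; a pose out of reach is approached as far as the arm can. A call is refused whole if a number of a shift passes 41.7 or a number of a turn 7.16, either way. A call with a gripper value outside its range is refused whole. OPENING is the finger opening in mm, from 0 to 87, set as the call begins (- or left out, the last holds). The fingers move at their own pace and stop on an object; the grip force is fixed at half the most. Time passes only in rows, so rows that do not move let the fingers close. It gives the time, the measured TCP pose, the force and the opening at its end, in the units of the state.
- bot.read_state(): the state, without advancing time (a new reading comes with each control period).
- bot.capture(name): name is "side" or "top"; returns a dict with "color" (384x512x3 uint8, red, green, blue), "intrinsics" (3x3 intrinsics, pixels), "pose" (4x4, takes a point from camera to world coordinates). Camera axes: x right, y down, z forward; pixel columns grow to the right and rows downward; lengths in m; the calibration is good to about 2 mm. A picture is of the moment at which its call begins. There is no depth.
- bot.hand_in(): hands the job in, once; it reports no verdict.
The state is a dict: "time_s": time; "joint_positions": joint angles; "qvel": joint speeds; "tau": joint torques, N m; "position": TCP position; "tcp_rot": TCP orientation; "force": force on the tool from outside, world axes, zero at the start; "moment": the same for the moment, N m; "opening": opening from 0.0 (shut) to 1.0 (fully open).
Only numpy, scipy, OpenCV 4.12 (cv2) and the standard library are available. Lean on these libraries where they do the work, as an engineer would, in place of code of your own. Each camera call takes 0.05 s, during which the arm holds its last target.

### The job

Set the ignition coil's air gap on the small engine with the red gauge: lower its blade into the gap between the flywheel magnet and the coil until its handle's shoulders rest fully home, let go, and push the coil gently but firmly in until it pinches the blade. Then draw the gauge straight out without shifting the coil again, and put it back upright and fully home in the empty slot of the wooden rack. Leave the blue gauge, the screwdriver, the little cardboard box and the grease tub alone.

Things in the scene. Friction and masses are not known exactly. Their poses are not given: they have to be found in the camera images.
- engine: Fixed small engine, aluminium casing, flat deck 80 mm above the bench (x -50 to 100, y -55 to 55 mm). Origin at bench level under the middle of the magnet's face; +x from the gap into the flywheel, -x to the coil, z up. Brass-coloured magnet block: x 0 to 22, y -18 to 18, z 83 to 103 mm; its face x = 0 is one wall of the gap. Past x = 100: teal shroud with tank, up to 120 mm high.
- gap_top (a point): Top edge of the magnet's face, middle, 103 mm above the bench; axes as the engine's. The gap lies on its -x side, open above and at both ends.
- flywheel_hub (a point): Top of the flywheel on its axis, 52 mm from the magnet's face; fixed steel disc, radius 45 mm, top 101 mm above the bench with 2 mm ribs, hub nut 8 mm high.
- coil: Ignition coil: dark steel block 45 (x) x 40 (y) x 20 mm (z), top level with the magnet's, black hump 12 mm high from 20 mm behind the pole face. Slides along the engine's x only, stiffly (about 3 N), and stays where left. Origin: lower middle of the pole face, 83 mm above the bench; axes as the engine's: the air gap is minus its x in the engine's frame (0 to 10 mm, at first 4.2 to 5.6).
- coil_back (a point): Middle of the coil's back face, 45 mm behind the pole face, 13 mm above the deck: push here along the engine's +x.
- red_gauge: Loose gauge, 80 g, stands upright: red handle 16 (x) x 28 (y) x 45 mm (z) above a steel blade 3 mm thick (x), 24 mm wide (y), 16 mm long (z). Origin: middle of the blade's lower tip; blade z 0 to 16 mm, handle 16 to 61 mm. The handle's underside forms the shoulders. x is the blade's normal; a half turn about z makes no difference.
- red_gauge_shoulder (a point): Middle of the red handle's underside, 16 mm above the blade's tip.
- blue_gauge: Second gauge of the same shape with blue handle and thicker blade (4.5 mm), in the other slot; leave it.
- rack: Fixed beech block 60 (x) x 150 (y) x 34 mm high with two through slots at y = -45 and +45 mm, each 6 mm wide (x) and 27 mm long (y). Origin: centre of its underside. A gauge rests in a slot with its shoulders on the top, blade down, blade normal along the rack's x.
- slot_a (a point): Mouth of the slot at y = -45 mm, at the rack's top (z = 34 mm); axes as the rack's. It may hold either gauge.
- slot_b (a point): Mouth of the slot at y = +45 mm, as slot_a; it holds the other gauge.
- screwdriver: Screwdriver lying on the bench; leave it.
- plug_box: Small cardboard spark-plug box 30 x 30 x 75 mm, standing; leave it.
- grease_tub: Round tub, radius 40, 80 mm high; leave it.

How it is judged:
By the outcome, as a careful person would: the job done as asked, in the order asked, and still so for the second after the job is handed in, with the robot touching nothing.
It also fails if it takes over 66 s, if anything falls off the work surface, if the arm or the gripper's body presses on something with over 40 N, if the wrist force passes 120 N, or if a joint passes its speed limit or range.

## Working session

There is one attempt and no reset: what is moved stays moved. The work goes in short steps, Python scripts to look and compute and a shell command to move; the robot and the scene stay as the last step left them, time stands still between calls to the robot, and variables do not carry over. Pictures are saved under pics/ and viewed, and the job is handed in when it is done.

```bash
ls; mkdir -p pics; python3 - <<'E'
from rig import bot
import cv2,numpy as np
np.set_printoptions(precision=4,suppress=True)
s=bot.read_state();print(s)
for n in("side","top"):
    c=bot.capture(n);cv2.imwrite(f"pics/{n}0.png",c["color"][:,:,::-1]);np.savez(f"{n}0.npz",**c);print(n,c["intrinsics"],c["pose"])
E
```

```text
pics
{'time_s': 0.0, 'joint_positions': array([-83.3365,  30.2812,  82.156 ,  -0.0002,  67.6875, -10.2267]), 'qvel': array([ 0.0647,  0.0442, -0.1263,  0.0602, -0.0957, -0.0649]), 'tau': array([ -0.0009, -44.0039, -17.6589,   0.0633,   0.0581,  -0.0001]), 'position': array([ 0.1815, -0.5973,  0.2325]), 'tcp_rot': array([[-0.0003,  0.2905, -0.9569],
       [ 0.0022, -0.9569, -0.2905],
       [-1.    , -0.0021, -0.0004]]), 'force': array([-0.4061, -0.6161,  0.1162]), 'moment': array([-0.0055, -0.0263,  0.0306]), 'opening': 1.0010376368345404}
side [[416.9625   0.     252.5119]
 [  0.     416.9625 197.5949]
 [  0.       0.       1.    ]] [[-0.9276 -0.2646  0.2639  0.3373]
 [-0.3736  0.642  -0.6696  0.6185]
 [ 0.0078 -0.7196 -0.6943  0.7078]
 [ 0.      0.      0.      1.    ]]
top [[439.466    0.     254.9838]
 [  0.     439.466  191.7542]
 [  0.       0.       1.    ]] [[-0.0087 -0.9983  0.0573  0.522 ]
 [-0.9999  0.0082 -0.0091  0.006 ]
 [ 0.0086 -0.0574 -0.9983  1.0856]
 [ 0.      0.      0.      1.    ]]
```

View pics/side0.png

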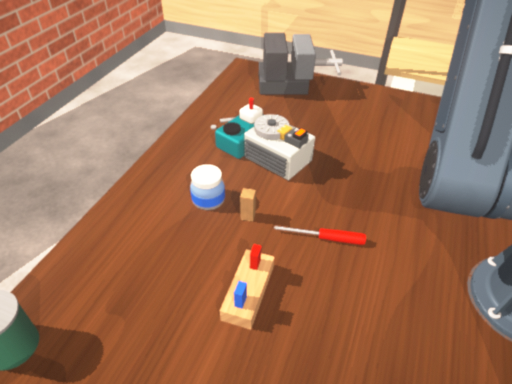

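View pics/top0.png

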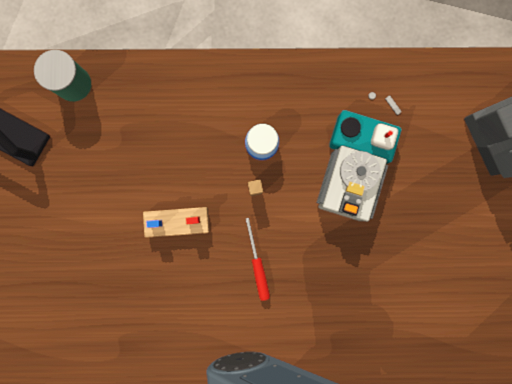

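```bash
python3 - <<'E'
import cv2,numpy as np
s=cv2.imread("pics/side0.png");t=cv2.imread("pics/top0.png")
def z(i,x0,y0,w,h,k): return cv2.resize(i[y0:y0+h,x0:x0+w],None,fx=k,fy=k,interpolation=cv2.INTER_CUBIC)
cv2.imwrite("pics/z1.png",z(t,310,100,100,130,4.5));cv2.imwrite("pics/z2.png",z(s,205,90,120,95,6))
a=z(t,135,200,85,45,7);b=z(s,210,235,80,100,5.5);cv2.imwrite("pics/z3.png",a);cv2.imwrite("pics/z4.png",b)
E
```

```text
(no output)
```

View pics/z1.png

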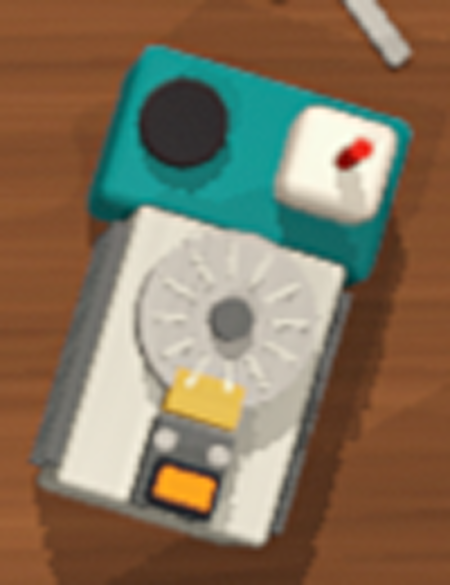

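View pics/z2.png

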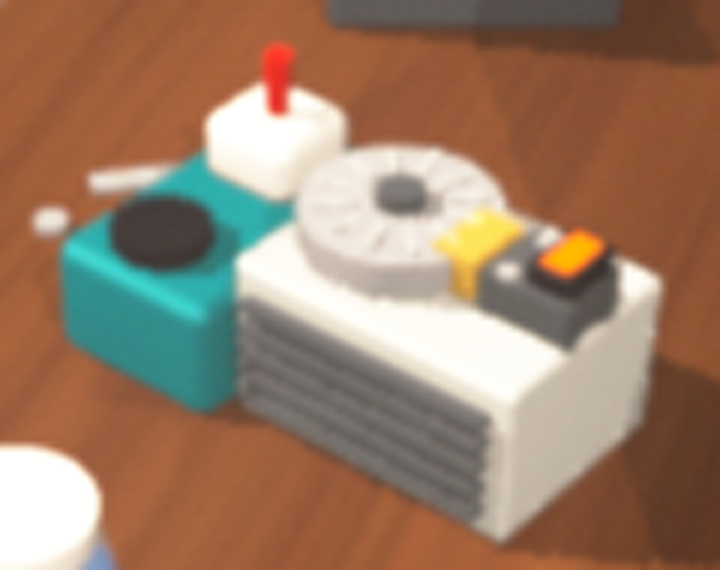

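View pics/z3.png

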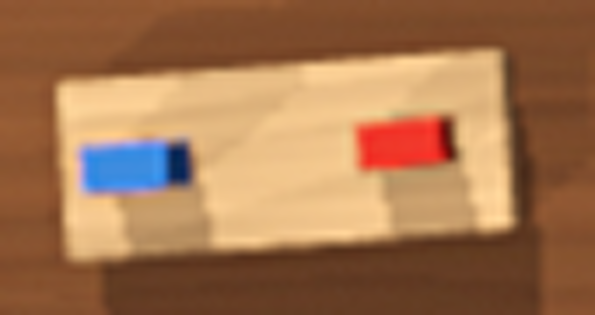

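View pics/z4.png

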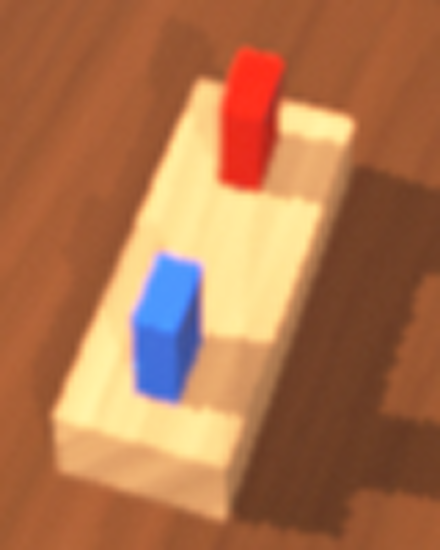

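```bash
cat > h.py <<'E'
import cv2,numpy as np
np.set_printoptions(precision=4,suppress=True)
class Cam:
    def __init__(s,f):
        d=np.load(f);s.im=d["color"];s.K=d["intrinsics"];s.T=d["pose"]
    def ray(s,p):
        d=np.linalg.inv(s.K)@[p[0],p[1],1];return s.T[:3,3],s.T[:3,:3]@d
    def at(s,p,z):
        o,d=s.ray(p);return (o+d*(z-o[2])/d[2])
    def proj(s,X):
        c=s.T[:3,:3].T@(np.asarray(X)-s.T[:3,3]);q=s.K@c;return q[:2]/q[2]
def tri(A,p,B,q):
    o1,d1=A.ray(p);o2,d2=B.ray(q);d1/=np.linalg.norm(d1);d2/=np.linalg.norm(d2)
    t=np.linalg.lstsq(np.c_[d1,-d2],o2-o1,rcond=None)[0]
    a=o1+t[0]*d1;b=o2+t[1]*d2;return (a+b)/2,np.linalg.norm(a-b)
def hsv(c): return cv2.cvtColor(c.im,cv2.COLOR_RGB2HSV)
E
python3 - <<'E'
from h import *
S=Cam("side0.npz");T=Cam("top0.npz")
def masks(c,n):
    H=hsv(c).astype(int);h,s,v=H[...,0],H[...,1],H[...,2]
    m={"red":((h<6)|(h>174))&(s>190)&(v>90),"blue":(h>105)&(h<125)&(s>150),"wood":(h>10)&(h<26)&(v>170)&(s>60)&(s<170),"yel":(h>20)&(h<32)&(s>120)&(v>150),"or":(h>8)&(h<20)&(s>200)&(v>200),"teal":(h>85)&(h<95)&(s>120)}
    for k,a in m.items():
        N,l,st,ce=cv2.connectedComponentsWithStats(a.astype(np.uint8))
        for i in range(1,N):
            if st[i,4]>12:
                r=cv2.minAreaRect(np.argwhere(l==i)[:,::-1].astype(np.float32))
                print(n,k,st[i],ce[i],np.round(r[0],1),np.round(r[1],1),round(r[2],1))
masks(T,"top");masks(S,"side")
E
```

```text
top red [385 132   7   5  20] [388.15 133.95] [388. 134.] [2.7 7.2] 63.4
top red [186 217  14   7  74] [192.5    220.0811] [192.5 220.1] [ 5.8 12.6] 81.9
top red [252 258  18  43 436] [260.3761 279.3303] [260.3 279. ] [42.6 10.6] 77.5
top blue [251 155  16   5  21] [258.4286 157.5238] [258.3 157.5] [15.3  2.2] 12.1
top blue [151 221  11   5  24] [157.7083 222.4583] [156. 223.] [ 4. 10.] 90.0
top blue [147 222  10   5  13] [150.4615 225.2308] [150.8 225.5] [9.8 3.2] 24.0
top wood [248 180  15  14 167] [254.7844 186.503 ] [254.8 186.4] [12.6 13.1] 78.7
top wood [348 181  17  15 161] [355.7702 187.9752] [355.7 188. ] [17.  10.3] 17.1
top wood [ 143  207   65   30 1423] [175.7857 221.5053] [175.1 221.7] [26.  64.2] 85.7
top yel [347 182  17  13 135] [355.1259 188.6   ] [355.1 188.2] [16.1  9.2] 18.4
top or [345 204  13   9  76] [350.7105 207.8684] [350.7 207.8] [12.   6.2] 15.9
top teal [ 330  110   71   53 1351] [360.9023 135.7794] [365. 137.] [64.2 40.1] 16.7
side red [249  98   5  10  34] [250.7647 101.4706] [251.  102.5] [9. 4.] 90.0
side red [318 228  48  17 562] [342.3665 236.0587]
[... 2350 characters left out ...]
.7093 203.3488] [246.3 204.1] [14.7 33.5] 6.1
side wood [ 74 213  12  12  15] [ 79.1333 219.0667] [ 79.8 218.8] [ 0.7 15.6] 45.0
side wood [ 38 237  25  26  31] [ 49.9677 249.9355] [ 50.4 249.9] [ 1.4 34.7] 43.5
side wood [ 219  249   56   81 2121] [246.3395 290.7775] [245.6 287.8] [36.4 80. ] 19.1
side wood [ 12 266  24  24  29] [ 23.4828 277.6897] [ 23.7 277.8] [ 0.7 32.5] 45.0
side yel [278 126  13   8  60] [284.3    129.4667] [284.2 129.3] [ 5.8 12.2] 56.3
side yel [298 130   5   4  14] [300.  131.5] [300.  131.5] [2.1 4.9] 45.0
side or [296 128   9   8  19] [300.4211 131.4211] [300.3 131.8] [4.2 7.8] 45.0
side teal [216 116  37  42 702] [232.4359 138.5085] [233.4 134.4] [34.8 36.6] 28.6
```

```bash
python3 - <<'E'
from h import *
S=Cam("side0.npz");T=Cam("top0.npz")
u=lambda X,k,o:((np.array(X,float)+.5)/k-.5+np.array(o))
z3=lambda X:u(X,7,(135,200));z4=lambda X:u(X,5.5,(210,235));z1=lambda X:u(X,4.5,(310,100));z2=lambda X:u(X,6,(205,90))
print("rack top from top"); A=[T.at(z3(p),.034) for p in [(57,83),(503,50),(516,230),(69,262)]]
print(np.array(A),np.mean(A,0)); print([np.linalg.norm(A[i]-A[i-1]) for i in range(4)])
print("rack from side");B=[S.at(z4(p),.034) for p in [(238,455),(53,415),(203,78),(353,120)]];
print(np.array(B),np.mean(B,0))
print("tri corners",[tri(T,z3(p),S,z4(q)) for p,q in zip([(57,83),(503,50),(516,230),(69,262)],[(53,415),(203,78),(353,120),(238,455)])])
print("red top",tri(T,z3((399,144)),S,z4((253,80))),T.at(z3((399,144)),.079))
print("blue top",tri(T,z3((124,167)),S,z4((168,283))),T.at(z3((124,167)),.079))
print("hub",T.at(z1((231,318)),.109),tri(T,z1((231,318)),S,z2((403,188))))
m=[(180,370),(246,383),(234,430),(164,410)]
M=np.array([T.at(z1(p),.103) for p in m]);print("magnet",M,M.mean(0))
d=[(138,205),(345,265),(265,545),(58,482)]
D=np.array([T.at(z1(p),.080) for p in d]);print("deck",D,np.linalg.norm(D-np.roll(D,1,0),axis=1))
E
```

```text
rack top from top
[[0.5376 0.2647 0.034 ]
 [0.5475 0.1128 0.034 ]
 [0.4863 0.1085 0.034 ]
 [0.4768 0.2603 0.034 ]] [0.512  0.1866 0.034 ]
[np.float64(0.060946525088607255), np.float64(0.15220144803383673), np.float64(0.0614217141293759), np.float64(0.1520181595585817)]
rack from side
[[0.4772 0.2554 0.034 ]
 [0.5393 0.2648 0.034 ]
 [0.548  0.1146 0.034 ]
 [0.4891 0.1119 0.034 ]] [0.5134 0.1867 0.034 ]
tri corners [(array([0.5384, 0.2649, 0.0345]), np.float64(0.001684706527462173)), (array([0.5481, 0.1131, 0.0323]), np.float64(0.0010117158335171796)), (array([0.488 , 0.1093, 0.0314]), np.float64(0.0037307743490764414)), (array([0.4765, 0.2587, 0.0399]), np.float64(0.0010775671827555424))]
red top (array([0.5167, 0.1424, 0.0792]), np.float64(0.001313739029593485)) [0.5161 0.1422 0.079 ]
blue top (array([0.5104, 0.2316, 0.0808]), np.float64(0.0021175071232634067)) [0.5094 0.2317 0.079 ]
hub [ 0.6242 -0.2403  0.109 ] (array([ 0.6247, -0.2403,  0.1087]), np.float64(0.0008024988067264724))
magnet [[ 0.599  -0.2157  0.103 ]
 [ 0.5922 -0.2486  0.103 ]
 [ 0.5688 -0.2421  0.103 ]
 [ 0.5791 -0.2073  0.103 ]] [ 0.5848 -0.2284  0.103 ]
deck [[ 0.6859 -0.2011  0.08  ]
 [ 0.6541 -0.3068  0.08  ]
 [ 0.5112 -0.2623  0.08  ]
 [ 0.5441 -0.1575  0.08  ]] [0.1483 0.1104 0.1497 0.1099]
```

```bash
python3 -m inch '{"dp":[[0,0,0],[0,0,0],[0,0,0]],"yaw":[6.6,6.6,0]}' 
cat > go.py <<'E'
import sys;from rig import bot;from h import *
s=bot.read_state();t=np.array([float(v) for v in sys.argv[1:4]])
R=s["tcp_rot"];d=R.T@(t-s["position"])*1000
print("t",round(s["time_s"],2),"pos",s["position"]*1000,"yang",np.degrees(np.arctan2(R[1,1],R[0,1])),"tilt",R[:,0],"F",s["force"],"dp",d,"n",np.abs(d).max()/41.7)
E
python3 go.py .40 -.2 .25
```

```text
time_s: 0.35
position: [0.1816, -0.5977, 0.233]
tcp_rot: [[-0.0, 0.062, -0.998], [0.001, -0.998, -0.062], [-1.0, -0.001, 0.0]]
force: [-0.7, -0.1, -0.1]
opening: 1.0
t 0.35 pos [ 181.5777 -597.6609  232.9997] yang -86.42143531751792 tilt [-0.0001  0.0011 -1.    ] F [-0.6573 -0.0889 -0.1092] dp [ -16.5664 -383.2716 -242.8168] n 9.191165887445745
```

```bash
python3 -m inch '{"dp":[[-1.5,-20,-12],[-1.5,-38,-24],[-1.5,-38,-24],[-1.5,-38,-24],[-1.5,-38,-24],[-1.5,-38,-24],[-1.5,-38,-24],[-1.5,-38,-24],[-1.5,-38,-24],[-1.5,-38,-24],[-1.5,-21,-15]],"yaw":[0,0,0,0,0,0,0,0,0,0,0]}' 
python3 go.py .516 .142 .15
```

```text
time_s: 1.27
position: [0.3854, -0.2223, 0.249]
tcp_rot: [[-0.001, 0.069, -0.998], [0.002, -0.998, -0.069], [-1.0, -0.002, 0.001]]
force: [0.2, 0.0, -0.3]
opening: 1.001
t 1.27 pos [ 385.4351 -222.2646  248.9557] yang -86.01940000203172 tilt [-0.0009  0.0023 -1.    ] F [ 0.1932  0.0123 -0.2512] dp [  99.6738 -354.0906 -155.6056] n 8.491381332611391
```

```bash
python3 -m inch '{"dp":[[10,-33,-14],[10,-33,-14],[10,-33,-14],[10,-33,-14],[10,-33,-14],[10,-33,-14],[10,-33,-14],[10,-33,-14],[10,-33,-14],[10,-33,-14],[0,0,0],[0,0,0],[0,0,0]],"yaw":[0,0,0,0,0,0,0,0,0,0,0,0,0]}' 60
python3 go.py .516 .142 .1
```

```text
time_s: 2.35
position: [0.5032, 0.1119, 0.1488]
tcp_rot: [[-0.001, 0.067, -0.998], [-0.0, -0.998, -0.067], [-1.0, 0.0, 0.001]]
force: [0.3, 0.1, -0.3]
opening: 0.687
t 2.35 pos [503.1759 111.9226 148.8494] yang -86.16328675051095 tilt [-0.0011 -0.0004 -1.    ] F [ 0.2966  0.0957 -0.2777] dp [ 48.8218 -29.1691 -14.8648] n 1.1707863213061542
```

```bash
python3 -m inch '{"dp":[[16,-15,-8],[16,-14,-7],[15,0,0],[0,0,0],[0,0,0]],"yaw":[0,0,0,0,0]}'
python3 go.py .516 .142 .057
cat > snap.py <<'E'
import sys;from rig import bot;from h import *
n=sys.argv[1]
for c in ("top","side"):
    d=bot.capture(c);np.savez(f"{c}{n}.npz",**d)
E
cat > zoom.py <<'E'
import sys;from h import *
# n cam x0 y0 w h k out
n,c,x,y,w,hh,k,o=sys.argv[1:9];x,y,w,hh=map(int,(x,y,w,hh))
i=Cam(f"{c}{n}.npz").im[y:y+hh,x:x+w,::-1]
cv2.imwrite(f"pics/{o}.png",cv2.resize(i,None,fx=float(k),fy=float(k),interpolation=cv2.INTER_CUBIC))
E
python3 snap.py 1; python3 zoom.py 1 top 135 160 100 100 6 a1;python3 zoom.py 1 side 200 180 100 140 5 a2
```

```text
time_s: 2.77
position: [0.5161, 0.1405, 0.1019]
tcp_rot: [[-0.002, 0.063, -0.998], [-0.0, -0.998, -0.063], [-1.0, 0.0, 0.002]]
force: [0.1, -0.4, 0.3]
opening: 0.689
t 2.77 pos [516.058  140.5202 101.9467] yang -86.3768800134505 tilt [-0.0021 -0.0004 -1.    ] F [ 0.0502 -0.4007  0.3092] dp [44.9461 -1.4909 -0.1314] n 1.0778449738028086
```

View pics/a1.png

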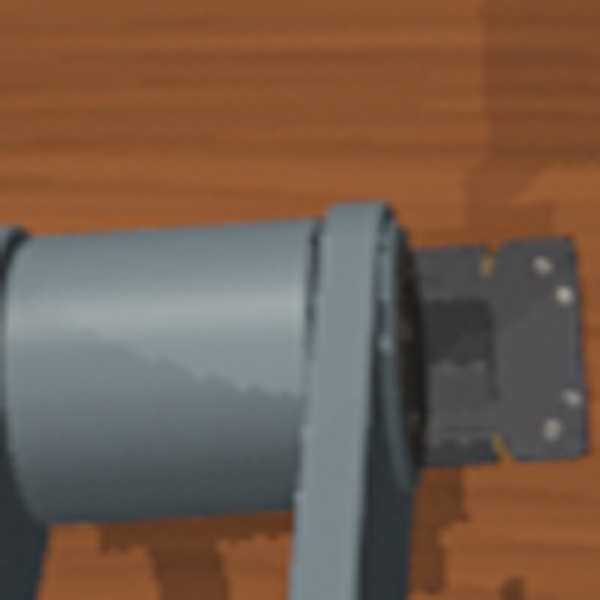

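View pics/a2.png

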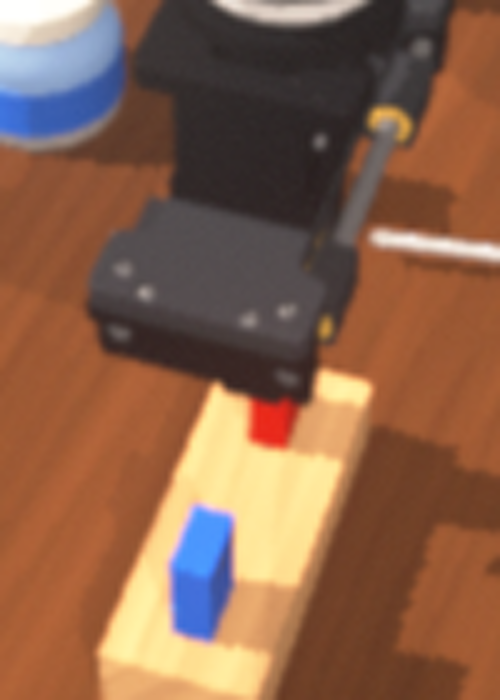

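```bash
python3 -m inch '{"dp":[[20,-1,0],[15,0,0],[7,0,0],[3,0,0],[0,0,0],[0,0,0]],"yaw":[0,0,0,0,0,0]}'
python3 go.py .516 .142 .057; python3 snap.py 2; python3 zoom.py 2 side 210 220 80 100 6 a3
```

```text
time_s: 3.37
position: [0.5173, 0.1428, 0.0578]
tcp_rot: [[0.001, 0.064, -0.998], [0.0, -0.998, -0.064], [-1.0, 0.0, -0.001]]
force: [-0.4, 0.2, 0.5]
opening: 0.692
t 3.37 pos [517.2848 142.7919  57.7856] yang -86.32496889593156 tilt [ 0.0012  0.0001 -1.    ] F [-0.3811  0.2096  0.5287] dp [0.7839 0.7079 1.3339] n 0.0319885209417027
```

View pics/a3.png

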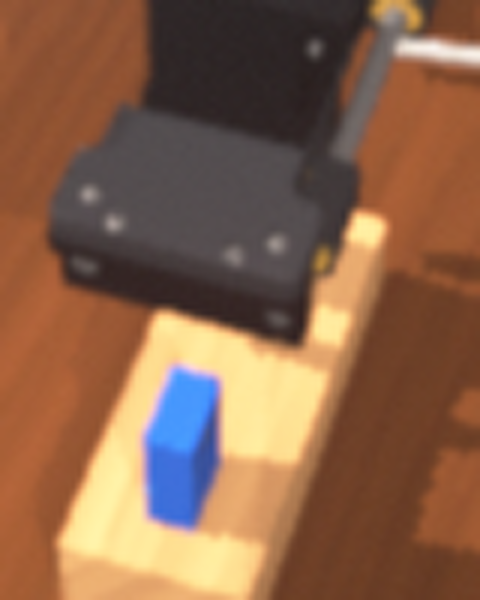

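```bash
python3 -m inch '{"dp":[[0,0,0],[0,0,0],[0,0,0],[0,0,0],[0,0,0],[0,0,0]],"yaw":[0,0,0,0,0,0]}' 15
python3 go.py .516 .142 .057
```

```text
time_s: 3.97
position: [0.5168, 0.143, 0.0571]
tcp_rot: [[0.0, 0.064, -0.998], [0.0, -0.998, -0.064], [-1.0, -0.0, -0.0]]
force: [0.3, 0.2, 0.1]
opening: 0.321
t 3.97 pos [516.762  143.0244  57.0844] yang -86.30798580372134 tilt [ 0.0001  0.     -1.    ] F [0.3481 0.1614 0.1047] dp [0.0843 0.9732 0.8264] n 0.023338151828689455
```

```bash
python3 -m inch '{"dp":[[-6,0,0],[-15,0,0],[-25,0,0],[-30,0,0],[-30,0,0],[-20,0,0],[-6,0,0],[0,0,0],[0,0,0]],"yaw":[0,0,0,0,7,7,6.9,0,0]}'
python3 go.py .5725 -.2240 .185
```

```text
time_s: 4.72
position: [0.5165, 0.143, 0.1895]
tcp_rot: [[0.001, -0.293, -0.956], [0.0, -0.956, 0.293], [-1.0, -0.0, -0.001]]
force: [-0.2, 0.3, -1.3]
opening: 0.318
t 4.72 pos [516.5208 142.9896 189.4759] yang -107.02909100700943 tilt [ 0.0005  0.     -1.    ] F [-0.243   0.2956 -1.296 ] dp [   4.4975  334.5063 -160.9982] n 8.021733270625763
```

```bash
python3 -m inch '{"dp":[[0,10,-5],[0,25,-12],[0,38,-18],[0,38,-18],[0,38,-18],[0,38,-18],[0,38,-18],[0,38,-18],[0,35,-18],[0,22,-11],[0,11,-5],[0,3.5,-2],[0,0,0],[0,0,0],[0,0,0]],"yaw":[0,0,0,0,0,0,0,0,0,0,0,0,0,0.2,0]}'
python3 go.py .5725 -.2240 .155
```

```text
time_s: 5.97
position: [0.5706, -0.2197, 0.1887]
tcp_rot: [[-0.002, -0.297, -0.955], [0.001, -0.955, 0.297], [-1.0, -0.001, 0.002]]
force: [-0.3, -0.3, -0.4]
opening: 0.316
t 5.97 pos [ 570.6298 -219.6983  188.6858] yang -107.28884906600081 tilt [-0.0016  0.0015 -1.    ] F [-0.2758 -0.298  -0.4043] dp [33.6762  3.5834 -3.1312] n 0.8075833922583844
```

```bash
python3 -m inch '{"dp":[[10,0,0],[10,0,0],[6,0,0],[4,0,0],[2,0,0],[0,0,0],[0,0,0]],"yaw":[0,0,0,0,0,0,0]}'
python3 go.py .5725 -.2240 .155;python3 snap.py 3; python3 zoom.py 3 side 205 70 120 100 6 a4; python3 zoom.py 3 top 310 120 100 110 5 a5
```

```text
time_s: 6.55
position: [0.5713, -0.2219, 0.1569]
tcp_rot: [[-0.0, -0.299, -0.954], [0.0, -0.954, 0.299], [-1.0, -0.0, 0.0]]
force: [-0.1, 0.2, -0.6]
opening: 0.321
t 6.55 pos [ 571.3382 -221.9466  156.9316] yang -107.40722657375268 tilt [-0.  0. -1.] F [-0.0792  0.2438 -0.5901] dp [ 1.9314  1.6118 -1.723 ] n 0.04631732242715691
```

View pics/a4.png

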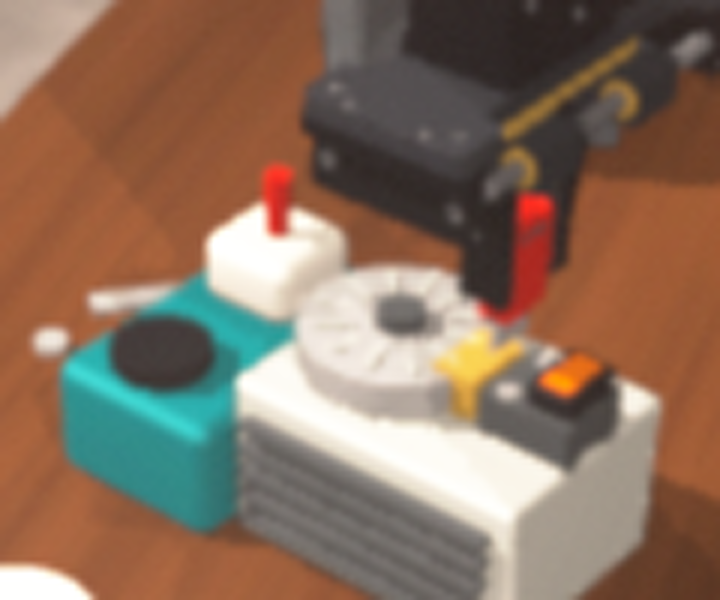

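View pics/a5.png

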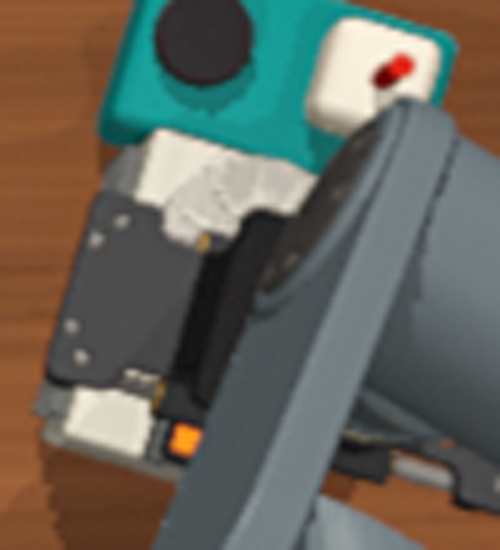

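```bash
python3 -m inch '{"dp":[[5,1.6,-2],[3,0,0],[0,0,0],[0,0,0],[0,0,0],[0,0,0]],"yaw":[0,-0.2,0,0,0,0]}'
python3 go.py .5725 -.2240 .1421;python3 snap.py 4; python3 zoom.py 4 side 265 95 60 50 12 a6;
```

```text
time_s: 7.15
position: [0.5727, -0.2241, 0.1491]
tcp_rot: [[0.0, -0.296, -0.955], [-0.0, -0.955, 0.296], [-1.0, 0.0, -0.0]]
force: [0.5, -0.2, -0.6]
opening: 0.322
t 7.15 pos [ 572.7395 -224.0834  149.1262] yang -107.21198004369997 tilt [ 0.0002 -0.0001 -1.    ] F [ 0.5039 -0.1722 -0.5618] dp [ 7.0262 -0.0089  0.2546] n 0.16849306260353472
```

View pics/a6.png

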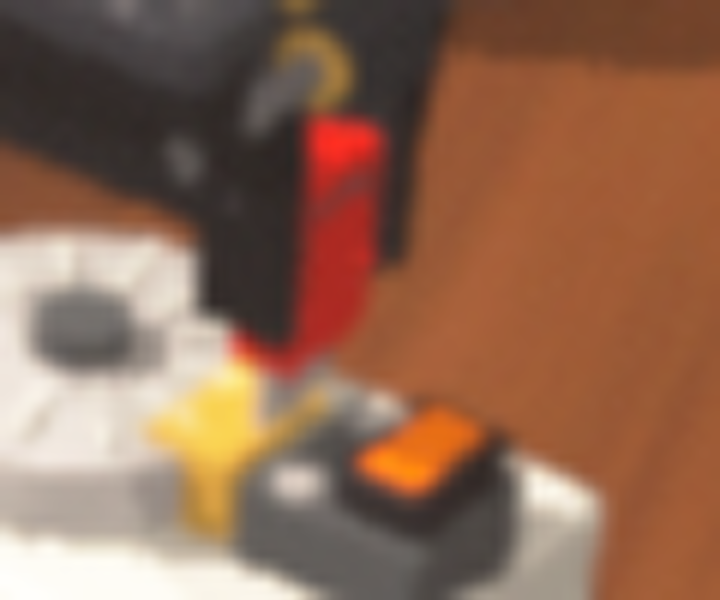

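```bash
python3 -m inch '{"dp":[[3,0,0],[2,0,0],[1,0,0],[1,0,0],[1,0,0],[1,0,0],[0,0,0],[0,0,0]],"yaw":[0,0,0,0,0,0,0,0]}'
python3 go.py .5725 -.2240 .1421
```

```text
time_s: 7.92
position: [0.5727, -0.2241, 0.14]
tcp_rot: [[0.0, -0.296, -0.955], [0.0, -0.955, 0.296], [-1.0, -0.0, -0.0]]
force: [-0.2, -0.6, -1.2]
opening: 0.318
t 7.92 pos [ 572.7273 -224.0519  140.0164] yang -107.20947112854597 tilt [ 0.  0. -1.] F [-0.1706 -0.6237 -1.2204] dp [-2.0837  0.0176  0.2324] n 0.04996771255066058
```

```bash
python3 -m inch '{"dp":[[1,0,0],[1,0,0],[1,0,0],[1,0,0],[0,0,0],[0,0,0]],"yaw":[0,0,0,0,0,0]}'
python3 go.py .5725 -.2240 .1421
```

```text
time_s: 8.42
position: [0.5727, -0.224, 0.1359]
tcp_rot: [[-0.0, -0.296, -0.955], [0.0, -0.955, 0.296], [-1.0, -0.0, 0.0]]
force: [0.1, 0.4, -1.6]
opening: 0.319
t 8.42 pos [ 572.7127 -224.0299  135.9406] yang -107.20857892929662 tilt [-0.      0.0001 -1.    ] F [ 0.1375  0.4023 -1.5836] dp [-6.1594  0.0341  0.2123] n 0.14770680745025264
```

```bash
python3 -m inch '{"dp":[[2,0,0],[2,0,0],[2,0,0],[1,0,0],[1,0,0],[0,0,0],[0,0,0]],"yaw":[0,0,0,0,0,0,0]}'
python3 go.py .5725 -.2240 .1261
```

```text
time_s: 9.0
position: [0.5727, -0.2241, 0.1279]
tcp_rot: [[-0.0, -0.296, -0.955], [0.0, -0.955, 0.296], [-1.0, -0.0, 0.0]]
force: [-0.5, 0.7, -1.8]
opening: 0.317
t 9.0 pos [ 572.7147 -224.0563  127.9267] yang -107.21235419588271 tilt [-0.  0. -1.] F [-0.5478  0.6983 -1.7654] dp [1.8267 0.0098 0.2218] n 0.04380486000620199
```

```bash
python3 -m inch '{"dp":[[0.7,0,0],[0.7,0,0],[0.5,0,0],[0.3,0,0],[0.3,0,0],[0,0,0]],"yaw":[0,0,0,0,0,0]}'
python3 go.py .5725 -.2240 .1261
```

```text
time_s: 9.5
position: [0.5727, -0.224, 0.1261]
tcp_rot: [[0.0, -0.296, -0.955], [-0.0, -0.955, 0.296], [-1.0, 0.0, -0.0]]
force: [-1.1, 0.5, 3.8]
opening: 0.318
t 9.5 pos [ 572.7327 -224.0498  126.0775] yang -107.20348339339215 tilt [ 0.0002 -0.0002 -1.    ] F [-1.1369  0.5225  3.8094] dp [-0.0225  0.0213  0.237 ] n 0.005684213522854572
```

```bash
python3 -m inch '{"dp":[[0.2,0,0],[0,0,0],[0,0,0]],"yaw":[0,0,0]}' 
python3 -m inch '{"dp":[[0,0,0],[0,0,0],[0,0,0],[0,0,0],[0,0,0]],"yaw":[0,0,0,0,0]}' 50
python3 go.py .5725 -.2240 .1261;python3 -m inch '{"dp":[[-5,0,0],[-15,0,0],[-25,0,0],[-20,0,0],[-5,0,0],[0,0,0],[0,0,0],[0,0,0]],"yaw":[0,0,0,0,0,0,0,0]}' 
python3 go.py .5725 -.2240 .1261;python3 snap.py 5; python3 zoom.py 5 side 245 85 80 80 7 a7
```

```text
time_s: 9.75
position: [0.5728, -0.2241, 0.1261]
tcp_rot: [[0.0, -0.296, -0.955], [-0.0, -0.955, 0.296], [-1.0, 0.0, -0.001]]
force: [-1.1, 0.1, 4.9]
opening: 0.317
time_s: 10.17
position: [0.5725, -0.224, 0.125]
tcp_rot: [[-0.0, -0.296, -0.955], [0.0, -0.955, 0.296], [-1.0, -0.0, 0.001]]
force: [0.2, -0.5, 0.0]
opening: 0.554
t 10.17 pos [ 572.5427 -223.9872  125.0225] yang -107.21022333546217 tilt [-0.0005  0.0002 -1.    ] F [ 0.2235 -0.5317  0.0009] dp [-1.0774  0.0247  0.0375] n 0.025837973940916265
time_s: 10.83
position: [0.5717, -0.2235, 0.194]
tcp_rot: [[-0.002, -0.296, -0.955], [0.002, -0.955, 0.296], [-1.0, -0.001, 0.003]]
force: [1.0, 0.3, 0.1]
opening: 0.58
t 10.83 pos [ 571.7374 -223.4756  193.9624] yang -107.20931911416969 tilt [-0.0025  0.0015 -1.    ] F [0.9962 0.3407 0.0661] dp [67.8594  0.3237 -1.0752] n 1.6273248662808466
```

View pics/a7.png

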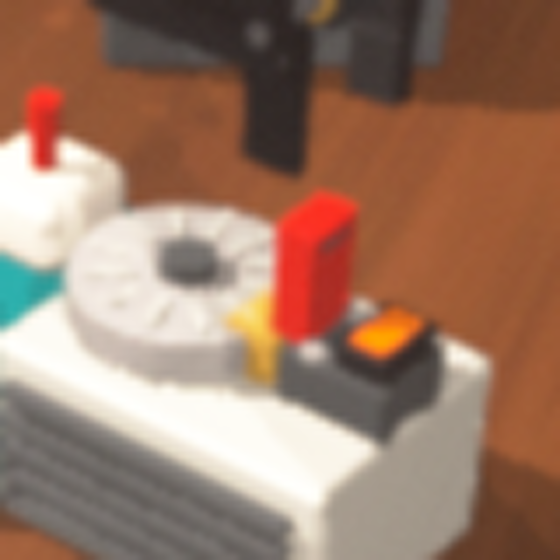

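```bash
python3 -m inch '{"dp":[[0,0,10],[0,0,22],[0,0,24],[0,0,16],[0,0,6],[0,0,0],[0,0,0],[0,0,0],[0,0,0]],"yaw":[0,0,0,0,0,0,0,0,0]}' 0
cat > eng.py <<'E'
from rig import bot;from h import *
s=bot.read_state();R=s["tcp_rot"];p=s["position"]*1000-[574.7,-224.7,0]
a=np.radians(-17.2);ex=np.array([np.cos(a),np.sin(a),0]);ey=np.array([-np.sin(a),np.cos(a),0])
F=s["force"];print("t",round(s["time_s"],2),"eng xyz",p@ex,p@ey,p[2],"F",F@ex,F@ey,F[2],"open",s["opening"]*87)
E
python3 eng.py
```

```text
time_s: 11.68
position: [0.4994, -0.2016, 0.1953]
tcp_rot: [[0.001, -0.296, -0.955], [-0.001, -0.955, 0.296], [-1.0, 0.0, -0.001]]
force: [-1.0, -0.1, -0.0]
opening: 0.029
t 11.68 eng xyz -78.78206182783083 -0.22769917994160327 195.34090174091855 F -0.8703497559565423 -0.40228178920533625 -0.0018958856779687566 open 2.4952476362758924
```

```bash
python3 -m inch '{"dp":[[10,0,0],[22,0,0],[26,0,0],[22,0,0],[12,0,0],[4,0,0],[0,0,0],[0,0,0],[0,0,0],[0,0,0]],"yaw":[0,0,0,0,0,0,0,0,0,0]}' 0
python3 eng.py;python3 snap.py 6; python3 zoom.py 6 side 245 85 80 80 7 a8;python3 zoom.py 6 top 310 120 100 130 4.5 a9
```

```text
time_s: 12.52
position: [0.4989, -0.2014, 0.1003]
tcp_rot: [[0.002, -0.296, -0.955], [-0.001, -0.955, 0.296], [-1.0, 0.001, -0.002]]
force: [-0.0, -0.1, -0.2]
opening: 0.009
t 12.52 eng xyz -79.2463402289001 -0.16208459114228652 100.34170501542692 F 0.008386320242173338 -0.07618781485430579 -0.19053501372302264 open 0.7796118595228673
```

View pics/a8.png

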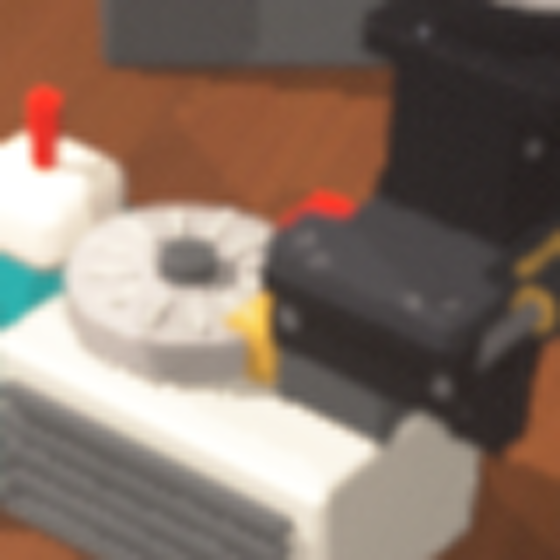

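View pics/a9.png

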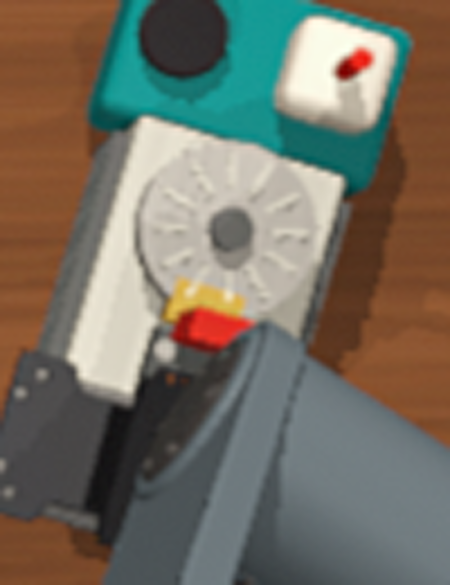

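```bash
python3 -m inch '{"dp":[[0,0,-3],[0,0,-4],[0,0,-3],[0,0,-2],[0,0,0],[0,0,0]],"yaw":[0,0,0,0,0,0]}' 0; python3 eng.py
python3 -m inch '{"dp":[[0,0,-1],[0,0,-1],[0,0,0]],"yaw":[0,0,0]}' 0|grep force; python3 eng.py
```

```text
time_s: 13.12
position: [0.5098, -0.2045, 0.0993]
tcp_rot: [[-0.0, -0.296, -0.955], [0.0, -0.955, 0.296], [-1.0, -0.0, 0.0]]
force: [0.6, -0.3, 0.9]
opening: 0.008
t 13.12 eng xyz -67.9866549919588 0.06794431567291516 99.3023411129444 F 0.6880401609124677 -0.05883613453494671 0.8519412833603358 open 0.6671156786848805
force: [0.5, -0.5, -0.0]
t 13.37 eng xyz -65.94851357549226 0.01920395482418853 99.34138272167225 F 0.6545068968300854 -0.32721291157068827 -0.03940172538686774 open 0.35914063129547125
```

```bash
for i in 1; do python3 -m inch '{"dp":[[0,0,-1],[0,0,-1],[0,0,0]],"yaw":[0,0,0]}' 0|grep force; done; python3 eng.py
python3 -m inch '{"dp":[[0,0,-1],[0,0,-1],[0,0,0]],"yaw":[0,0,0]}' 0|grep force;  python3 eng.py
python3 -m inch '{"dp":[[0,0,-0.5],[0,0,-0.5],[0,0,0]],"yaw":[0,0,0]}' 0|grep force;  python3 eng.py
```

```text
force: [-0.8, -0.3, -0.5]
t 13.62 eng xyz -63.84133333862244 -0.010216459122092523 99.39197303000311 F -0.6433835517516248 -0.5021124498823915 -0.5075050907174005 open 0.4237413107416497
force: [0.2, 0.6, 0.2]
t 13.87 eng xyz -61.789798331081386 0.0006224729104481259 99.40179437182819 F -0.008797479469006822 0.6639519125980358 0.1974596268928595 open 0.5523499469039483
force: [-0.1, -0.1, 0.8]
t 14.12 eng xyz -60.990627743736994 0.027177998931353316 99.393773689204 F -0.0606872702252431 -0.10804176660541026 0.7620533519238907 open 0.543809325592081
```

```bash
python3 -m inch '{"dp":[[0,0,-0.5],[0,0,-0.5],[0,0,0]],"yaw":[0,0,0]}' 0|grep force;  python3 eng.py
python3 -m inch '{"dp":[[0,0,-0.5],[0,0,-0.5],[0,0,0]],"yaw":[0,0,0]}' 0|grep force;  python3 eng.py
```

```text
force: [-0.1, -0.9, -0.3]
t 14.37 eng xyz -60.144177938195654 0.056843908929989875 99.32756308449757 F 0.1465562352225794 -0.9433275307870325 -0.2595057390313133 open 0.5241242995594236
force: [-2.8, 0.1, 2.6]
t 14.62 eng xyz -60.042889551062956 0.08552269169575351 99.29634667342448 F -2.72016806590311 -0.7111592854364839 2.550736449226536 open 0.5379187236764973
```

```bash
python3 -m inch '{"dp":[[0,0,-0.4],[0,0,-0.4],[0,0,0]],"yaw":[0,0,0]}' 0|grep force;  python3 eng.py
python3 -m inch '{"dp":[[0,0,-0.4],[0,0,-0.3],[0,0,0]],"yaw":[0,0,0]}' 0|grep force;  python3 eng.py
```

```text
force: [-3.6, -1.0, 2.3]
t 14.87 eng xyz -58.86486536687817 0.07276825246429967 99.29481175788548 F -3.1800602312929205 -2.062876543496982 2.3226382566966817 open 0.7744820239190856
force: [-5.1, 0.3, 3.7]
t 15.12 eng xyz -58.71844371870046 0.09632122373558928 99.28295576915636 F -4.942299659207171 -1.2640466457152095 3.672788812322787 open 0.1979363181586402
```

```bash
python3 -m inch '{"dp":[[0,0,-0.3],[0,0,-0.3],[0,0,0]],"yaw":[0,0,0]}' 0|grep force;  python3 eng.py
python3 -m inch '{"dp":[[0,0,-0.3],[0,0,-0.3],[0,0,0]],"yaw":[0,0,0]}' 0|grep force;  python3 eng.py
```

```text
force: [-6.9, 0.8, 4.1]
t 15.37 eng xyz -58.69131482825446 0.10515384276116407 99.26106941698704 F -6.795372150369632 -1.2183912677437 4.128092583464175 open 0.8056411204743487
force: [-7.8, -0.1, 5.9]
t 15.62 eng xyz -58.693898334556025 0.13413807853205018 99.23396610410322 F -7.373699208698361 -2.4021531158540834 5.918750840030915 open 0.3827529422739775
```

```bash
python3 -m inch '{"dp":[[0,0,-0.4],[0,0,-0.4],[0,0,0],[0,0,0]],"yaw":[0,0,0,0]}' 0|grep force;  python3 eng.py
python3 -m inch '{"dp":[[0,0,-0.4],[0,0,-0.4],[0,0,0],[0,0,0]],"yaw":[0,0,0,0]}' 0|grep force;  python3 eng.py
```

```text
force: [-8.8, -0.2, 6.4]
t 15.95 eng xyz -58.637213299382424 0.13020981078022584 99.23054628380702 F -8.383886165400352 -2.796330634393823 6.415704821447766 open 0.3668906877768598
force: [-10.6, -0.0, 7.6]
t 16.28 eng xyz -58.62008573639386 0.13554817691059448 99.23143524019923 F -10.114839113881763 -3.153335594589253 7.609291170870988 open 0.6318729231031837
```

```bash
python3 -m inch '{"dp":[[0,0,-0.6],[0,0,-0.6],[0,0,0],[0,0,0]],"yaw":[0,0,0,0]}' 0|grep force;  python3 eng.py; python3 snap.py 7; python3 zoom.py 7 side 255 85 70 70 8 b1
```

```text
force: [-12.4, -0.2, 9.3]
t 16.62 eng xyz -58.585426986764325 0.15323475443325293 99.20855313637246 F -11.802333955478352 -3.821590320152499 9.337343532555202 open 0.3185180184916335
```

View pics/b1.png

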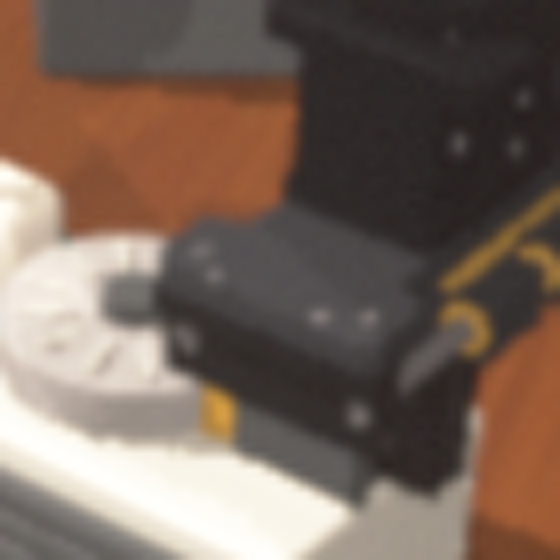

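```bash
python3 -m inch '{"dp":[[0,0,1.2],[0,0,1.5],[0,0,2],[0,0,4],[0,0,8],[0,0,6],[0,0,0],[0,0,0],[0,0,0]],"yaw":[0,0,0,0,0,0,0,0,0]}' 0|grep force;  python3 eng.py
python3 -m inch '{"dp":[[-10,0,0],[-20,0,0],[-30,0,0],[-30,0,4],[-10,0,6],[0,0,0],[0,0,0],[0,0,0]],"yaw":[0,0,0,0,0,0,0,0]}' 60|grep force;  python3 eng.py;python3 snap.py 8; python3 zoom.py 8 side 255 85 70 70 8 b2;python3 zoom.py 8 top 325 150 60 70 8 b3
```

```text
force: [0.5, 0.0, 0.7]
t 17.47 eng xyz -75.74669579460478 -0.07108751480461765 99.49207352714738 F 0.5121760397515256 0.1854621678254369 0.7208794583149417 open 0.5359191973349481
force: [0.0, 0.4, -1.1]
t 18.13 eng xyz -87.12430062686363 0.28648351292943314 198.38182992210884 F -0.11755543713083579 0.39136519230647193 -1.0638952261886847 open 45.81031204268334
```

View pics/b2.png

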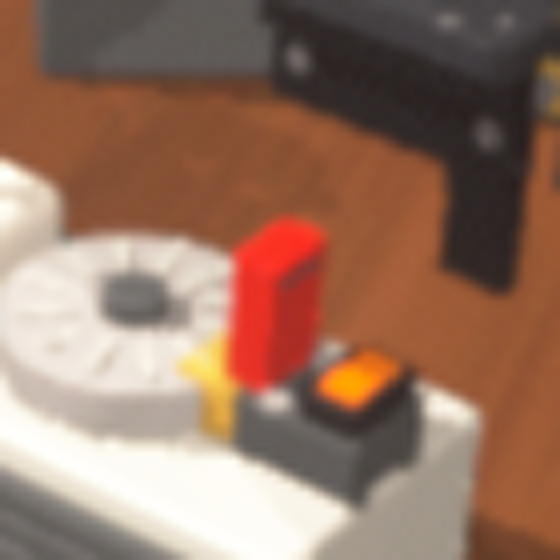

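View pics/b3.png

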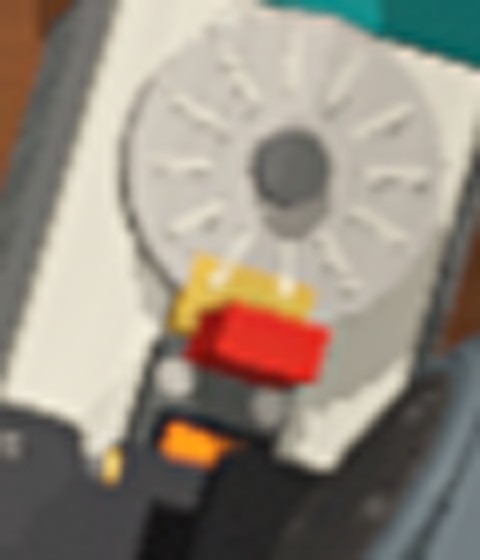

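```bash
python3 - <<'E'
from h import *
S=Cam("side8.npz");T=Cam("top8.npz")
u=lambda X,k,o:((np.array(X,float)+.5)/k-.5+np.array(o))
P=np.mean([(240,306),(328,333),(314,382),(228,353)],0);Q=np.mean([(282,217),(327,230),(285,258),(238,250)],0)
a=np.radians(-17.2);ex=np.array([np.cos(a),np.sin(a),0]);ey=np.array([-np.sin(a),np.cos(a),0]);o=np.array([.5747,-.2247,0])
for X in (T.at(u(P,8,(325,150)),.148),tri(T,u(P,8,(325,150)),S,u(Q,8,(255,85)))[0]): print(X,(X-o)@ex*1000,(X-o)@ey*1000)
E
python3 go.py .5730 -.2241 .195
```

```text
[ 0.5724 -0.2258  0.148 ] -1.8779842071717134 -1.689194411510706
[ 0.5732 -0.2251  0.1498] -1.3280788317132561 -0.7776211786557836
t 18.23 pos [ 491.5167 -198.6513  197.8242] yang -107.21466636825232 tilt [-0.0026  0.0018 -1.    ] F [ 0.0756 -0.7731 -0.0843] dp [  2.566    0.1961 -85.3728] n 2.047309196826138
```

```bash
python3 -m inch '{"dp":[[0,0,-12],[0,0,-25],[0,0,-25],[0,0,-15],[0,0,-6],[0,0,-2],[0,0,0],[0,0,0],[0,0,0],[0,0,0]],"yaw":[0,0,0,0,0,0,0,0,0,0]}' 60|grep force;  python3 eng.py
```

```text
force: [0.7, -0.7, -1.1]
t 19.07 eng xyz -2.2631458129572875 0.12522776771346744 199.35023078725212 F 0.8515068919928919 -0.47434369174517604 -1.1434523425349543 open 59.963300755621724
```

```bash
python3 -m inch '{"dp":[[8,0,-0.3],[16,0,-0.3],[20,0,0],[16,0,0],[8,0,0],[4,0,0],[0,0,0],[0,0,0],[0,0,0],[0,0,0]],"yaw":[0,0,0,0,0,0,0,0,0,0]}' 60|grep force;  python3 eng.py; python3 go.py .5732 -.2242 .126
```

```text
force: [0.6, 0.1, -0.8]
t 19.9 eng xyz 0.00905240434827924 -0.12215498931372924 128.4202084253752 F 0.5586686592915202 0.2838109717696719 -0.7634440773427416 open 59.86286159888118
t 19.9 pos [ 574.6725 -224.8194  128.4202] yang -107.20362855523199 tilt [ 0.0019 -0.0012 -1.    ] F [ 0.6176  0.1059 -0.7634] dp [ 2.4167 -0.1575  1.595 ] n 0.057955607391132896
```

```bash
python3 -m inch '{"dp":[[1,0,1],[0.5,0,0],[0,0,0],[0,0,0],[0,0,0],[0,0,0]],"yaw":[0,0,0,0,0,0]}' 60|grep force;  python3 eng.py; python3 go.py .5732 -.2242 .126
```

```text
force: [-0.2, 0.5, 0.4]
t 20.4 eng xyz -1.7144978578353123 0.031630122594475125 125.87795818749619 F -0.3031134059175939 0.3859400131792275 0.377008653697575 open 60.198768674047756
t 20.4 pos [ 573.0715 -224.1628  125.878 ] yang -107.20890244138143 tilt [ 0. -0. -1.] F [-0.1754  0.4583  0.377 ] dp [-0.122  -0.0025 -0.1337] n 0.0032069103929022085
```

```bash
python3 -m inch '{"dp":[[0,0,0],[0,0,0],[0,0,0],[0,0,0],[0,0,0],[0,0,0]],"yaw":[0,0,0,0,0,0]}' 15|grep force;  python3 eng.py; python3 go.py .5732 -.2242 .126
```

```text
force: [0.3, -0.0, -0.4]
t 20.9 eng xyz -1.711864775029432 0.015637340221648588 125.87022807640344 F 0.31774898912199456 0.05198861079992765 -0.4478357610868213 open 28.029075196844175
t 20.9 pos [ 573.0693 -224.1788  125.8702] yang -107.20925172433182 tilt [ 0.     -0.0001 -1.    ] F [ 0.3189 -0.0443 -0.4478] dp [-0.1298 -0.0185 -0.1311] n 0.0031437933484643457
```

```bash
python3 -m inch '{"dp":[[-0.3,0,0],[-0.5,0,0],[-0.7,0,0],[-0.7,0,0],[-0.7,0,0],[-0.7,0,0],[-0.7,0,0]],"yaw":[0,0,0,0,0,0,0]}' |grep force;  python3 eng.py
python3 -m inch '{"dp":[[-0.7,0,0],[-0.7,0,0],[-0.7,0,0],[-0.7,0,0],[-0.7,0,0],[-0.7,0,0],[-0.7,0,0],[-0.7,0,0],[-0.7,0,0],[-0.7,0,0]],"yaw":[0,0,0,0,0,0,0,0,0,0]}' |grep force;  python3 eng.py
python3 -m inch '{"dp":[[-0.7,0,0],[-0.7,0,0],[-0.7,0,0],[-0.7,0,0],[-0.7,0,0],[-0.7,0,0],[-0.7,0,0],[-0.7,0,0],[-1,0,0],[-1,0,0],[0,0,0]],"yaw":[0,0,0,0,0,0,0,0,0,0,0]}' |grep force;  python3 eng.py
```

```text
force: [1.4, -0.3, -2.7]
t 21.48 eng xyz -1.7528551946000388 0.08721227356042179 130.21204280947737 F 1.4765919368716387 0.09578159812887112 -2.724643303588691 open 27.52260971846582
force: [0.4, 0.4, -1.0]
t 22.32 eng xyz -1.7781846820786698 0.02972182753636954 137.2693827644232 F 0.3109453785370806 0.4631033826914951 -0.9780857190410692 open 27.770560339409915
force: [-0.2, -0.7, -0.7]
t 23.23 eng xyz -1.5528061267846314 0.008630054272621238 145.04733940866058 F -0.011848049721988316 -0.7680129762400014 -0.7316510437024802 open 27.946875998739642
```

```bash
python3 -m inch '{"dp":[[-4,0,0],[-10,0,0],[-15,0,0],[-12,0,0],[-6,0,0],[-2,0,0],[0,0,0],[0,0,0]],"yaw":[0,0,0,-7,-7,-6.9,0,0]}' |grep force; python3 go.py .516 .1425 .185
```

```text
force: [-0.9, 0.5, -1.6]
t 23.9 pos [ 573.2689 -224.2503  194.6067] yang -86.4839649714282 tilt [ 0.001  -0.0006 -1.    ] F [-0.892   0.5404 -1.5815] dp [   9.3168 -369.5787   34.6782] n 8.862798589037704
```

```bash
python3 -m inch '{"dp":[[0,-10,1],[0,-25,2],[0,-36,3],[0,-38,4],[0,-38,4],[0,-38,4],[0,-38,4],[0,-38,4],[0,-38,4],[0,-32,3],[0,-20,1],[0,-12,0.7],[0,-5,0],[0,-1.5,0],[0,0,0],[0,0,0],[0,0,0],[0,0,0]],"yaw":[0,0,0,0,0,0,0,0,0,0,0,0,0,0,0,0,0,0]}' |grep force; python3 go.py .516 .1425 .115
```

```text
force: [-0.8, 0.2, -0.6]
t 25.4 pos [514.9576 141.2654 193.7034] yang -86.41664678144987 tilt [-0.0001 -0.0002 -1.    ] F [-0.7819  0.2339 -0.6039] dp [78.7031 -1.1793 -1.1244] n 1.8873649043482832
```

```bash
python3 -m inch '{"dp":[[8,0,0],[18,0,0],[24,0,0],[18,0,0],[8,0,0],[3,0,0],[0,0,0],[0,0,0],[0,0,0],[0,0,0]],"yaw":[-0.1,0,0,0,0,0,0,0,0,0]}' |grep force; python3 go.py .516 .1425 .082
python3 snap.py 9; python3 zoom.py 9 side 210 220 80 100 6 c1; python3 zoom.py 9 side 245 85 80 80 7 c2; python3 zoom.py 9 top 320 145 70 80 7 c3
```

```text
force: [0.1, -0.7, -0.3]
t 26.23 pos [515.4708 142.4009 115.7933] yang -86.20848157597771 tilt [ 0.0024  0.0001 -1.    ] F [ 0.1264 -0.743  -0.3066] dp [33.7945 -0.0644 -0.4539] n 0.8104192103051312
```

View pics/c1.png

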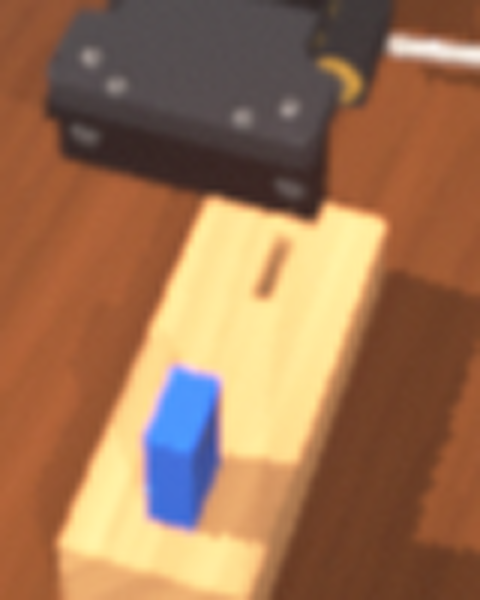

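View pics/c2.png

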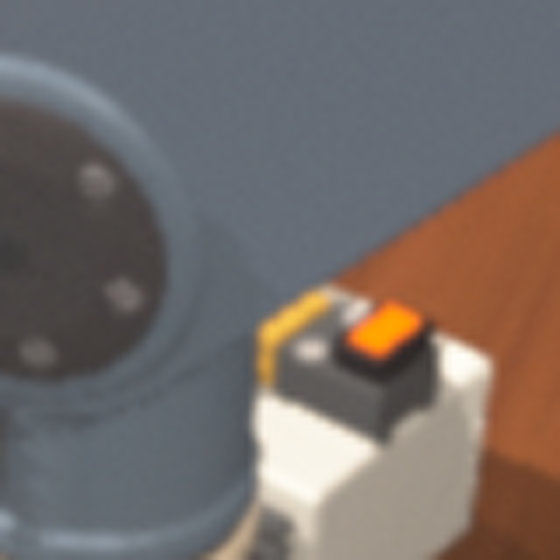

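View pics/c3.png

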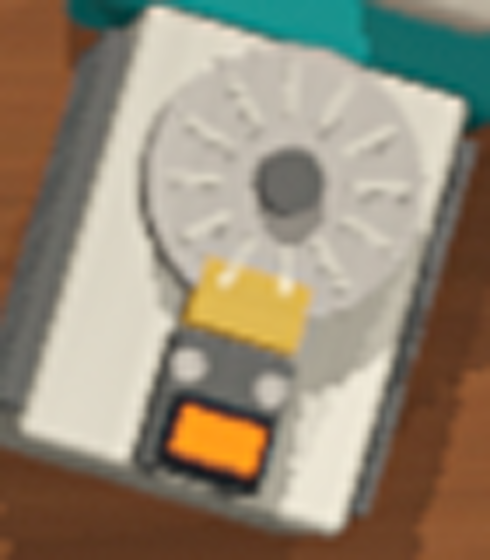

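```bash
python3 - <<'E'
from h import *
S=Cam("side9.npz")
u=lambda X,k,o:((np.array(X,float)+.5)/k-.5+np.array(o))
print(S.at(u((272.5,268),6,(210,220)),.034))
I=S.im[258:272,250:262].astype(int).sum(2);print(I)
# dark-weighted centroid
w=np.clip(500-I,0,None).astype(float)
yy,xx=np.mgrid[258:272,250:262];c=[(w*xx).sum()/w.sum(),(w*yy).sum()/w.sum()];print(c,S.at(c,.034))
E
```

```text
[0.5172 0.1446 0.034 ]
[[645 638 630 637 640 631 621 629 639 635 623 619]
 [643 633 630 640 640 612 570 580 608 629 635 640]
 [638 628 630 642 633 575 508 511 565 621 635 639]
 [632 628 635 641 616 520 448 475 561 620 635 640]
 [632 631 638 632 578 466 420 489 587 626 636 642]
 [632 632 637 619 533 430 434 531 614 630 638 641]
 [633 636 634 595 489 398 474 583 624 629 634 640]
 [632 638 627 559 439 395 510 610 628 631 635 640]
 [631 635 607 506 404 421 552 623 630 633 635 638]
 [632 627 565 447 379 454 590 630 632 630 635 636]
 [633 617 530 423 396 515 618 633 632 629 635 637]
 [633 620 565 497 499 583 629 632 628 629 632 637]
 [639 638 626 617 617 632 637 630 627 630 631 638]
 [642 645 645 644 646 647 642 629 628 630 632 641]]
[np.float64(254.70237121831562), np.float64(265.06541291905154)] [0.517  0.1467 0.034 ]
```

```bash
python3 -m inch '{"dp":[[10,0,0],[12,0,0],[8,0,0],[5,0,0],[2,0,0],[0,0,0],[0,0,0],[0,0,0]],"yaw":[0,0,0,0,0,0,0,0]}' |grep force; python3 go.py .516 .1424 .073
```

```text
force: [0.1, 0.2, -0.8]
t 27.0 pos [515.0138 142.3653  78.0392] yang -86.211041324412 tilt [ 0.0008  0.0001 -1.    ] F [ 0.1374  0.2495 -0.7676] dp [ 5.04    0.0306 -0.9823] n 0.12086357786255697
```

```bash
python3 -m inch '{"dp":[[2,0,-1],[1,0,0],[1,0,0],[1,0,0],[1,0,0],[1,0,0],[1,0,0],[0,0,0],[0,0,0]],"yaw":[0,0,0,0,0,0,0,0,0]}' |grep force; python3 go.py .516 .1424 .073
```

```text
force: [0.3, 0.8, -1.2]
t 27.75 pos [515.594  142.4136  69.6784] yang -86.20913969550341 tilt [-0.0002  0.     -1.    ] F [ 0.2592  0.8431 -1.2406] dp [-3.3216  0.0404 -0.4037] n 0.07965540046623655
```

Tip is ~3 mm into the slot with no contact; continue.

```bash
python3 -m inch '{"dp":[[2,0,0],[2,0,0],[2,0,0],[2,0,0],[1,0,0],[0,0,0],[0,0,0]],"yaw":[0,0,0,0,0,0,0]}' |grep force; python3 go.py .516 .1424 .0569
```

```text
force: [-0.4, -0.0, -0.9]
t 28.33 pos [515.5974 142.412   60.6341] yang -86.20920957277734 tilt [-0.0002  0.     -1.    ] F [-0.427  -0.0167 -0.8882] dp [ 3.734   0.0386 -0.4017] n 0.08954477309397799
```

```bash
python3 -m inch '{"dp":[[1,0,0],[1,0,0],[0.7,0,0],[0.6,0,0],[0.4,0,0],[0.3,0,0],[0,0,0],[0,0,0]],"yaw":[0,0,0,0,0,0,0,0]}' |grep force; python3 go.py .516 .1424 .0569
```

```text
force: [-0.3, -0.1, -0.7]
t 29.0 pos [515.6364 142.4315  56.8226] yang -86.20675136441669 tilt [-0. -0. -1.] F [-0.3022 -0.1298 -0.6696] dp [-0.0774  0.0555 -0.3607] n 0.0086499754113652
```

```bash
python3 -m inch '{"dp":[[0.3,0,0],[0.3,0,0],[0,0,0]],"yaw":[0,0,0]}' |grep force; python3 go.py .516 .1424 .0569
```

```text
force: [-1.3, -0.8, 5.4]
t 29.25 pos [515.6411 142.4195  56.7974] yang -86.20625746501426 tilt [ 0.0002 -0.     -1.    ] F [-1.2927 -0.8089  5.3678] dp [-0.1025  0.0432 -0.3569] n 0.008558060473473983
```

Home (contact at 56.8). Release and retreat.

```bash
python3 -m inch '{"dp":[[0,0,0],[0,0,0],[0,0,0],[0,0,0],[0,0,0]],"yaw":[0,0,0,0,0]}' 60|grep force
python3 -m inch '{"dp":[[-5,0,0],[-15,0,0],[-25,0,0],[-35,0,0],[-38,0,0],[-25,0,10],[-10,20,15],[0,35,20],[0,35,20],[0,30,10],[0,15,0],[0,0,0],[0,0,0],[0,0,0]],"yaw":[0,0,0,0,0,0,0,0,0,0,0,0,0,0]}' |grep force; python3 go.py .516 .1424 .0569
python3 snap.py A; python3 zoom.py A side 210 225 80 100 6 d1; python3 zoom.py A top 0 0 512 384 1.5 d2; python3 zoom.py A side 0 0 512 384 1.5 d3
```

```text
force: [0.3, 0.3, -0.4]
force: [-0.6, 0.1, 0.8]
t 30.83 pos [449.7587   3.2285 209.3075] yang -86.21426046448619 tilt [ 0.0001  0.0004 -1.    ] F [-0.5755  0.1357  0.8009] dp [ 152.4698 -134.4345  -75.2663] n 3.6563500959352777
```

View pics/d1.png

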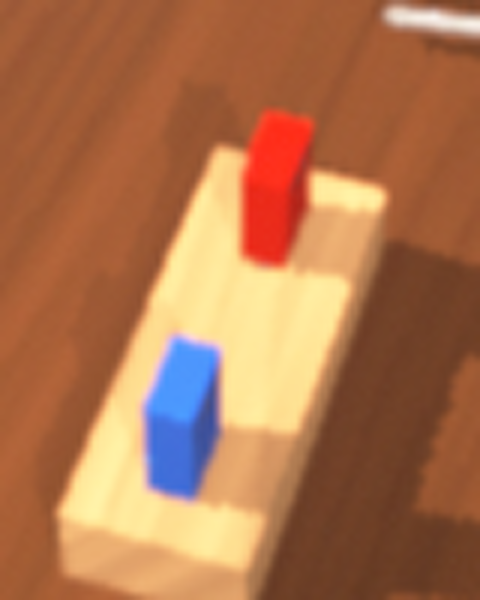

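View pics/d2.png

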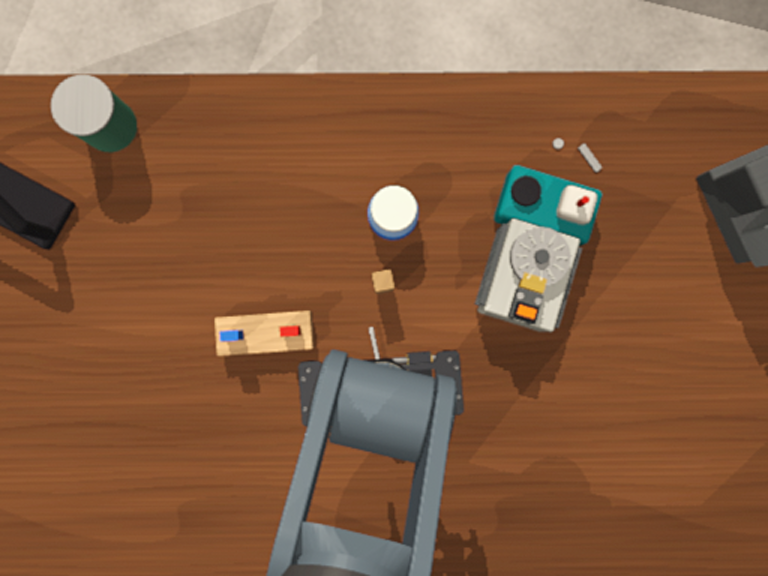

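View pics/d3.png

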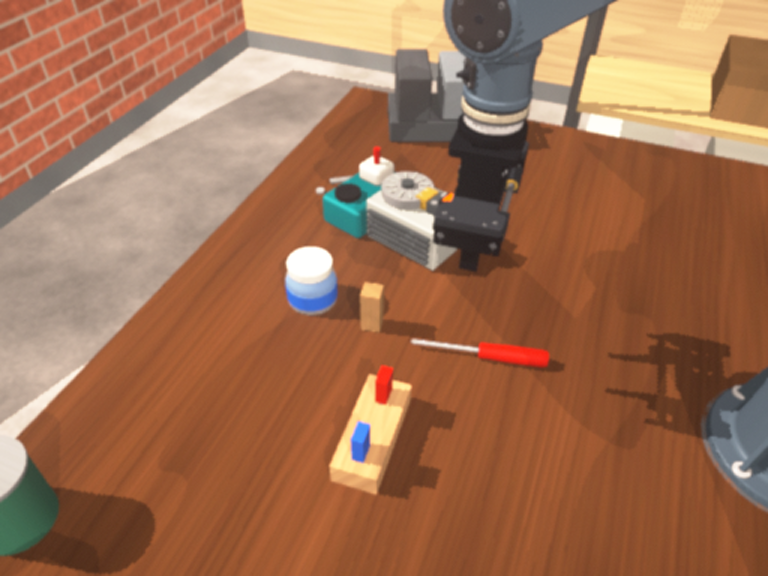

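```bash
python3 - <<'E'
from h import *
for n in "0A":
    T=Cam(f"top{n}.npz");im=T.im[195:220,335:365].astype(float)
    w=np.clip(im[...,0]-im[...,2]-90,0,None);w[:3]=0
    yy,xx=np.mgrid[195:220,335:365];print(n,T.at([(w*xx).sum()/w.sum(),(w*yy).sum()/w.sum()],.115)*1000)
from rig import bot
print(bot.hand_in())
E
```

```text
0 [ 540.1294 -214.2019  115.    ]
A [ 541.3868 -214.3883  115.    ]
the job is handed in; nothing more can be done
None
```

I set the coil's air gap with the red gauge, put the gauge back in its rack slot and handed the job in at about 31 s.

- **Inserting:** the blade entered the gap with no contact. The shoulders met the engine at the expected height, with about 5 N upward, and I let go there.
- **Pushing the coil:** it moved about 1.4 mm, then stalled against the blade, and I took the push up to about 12 N. An upward force of up to 9 N showed on the tool during the push. I put this down to friction on the fingers, but did not confirm it.
- **Drawing out:** I pulled the gauge straight up slowly. Side force stayed at or below about 1.5 N in the readings I took.
- **Returning:** the gauge went back into its slot until the shoulders met the rack at the original height. The last pictures show it upright and home.

**Last checks:** the top camera's orange-patch measurement puts the coil about 1.3 mm further in than at the start. That agrees with the push, so the coil does not seem to have shifted when the gauge came out. The cameras cannot resolve the final gap itself, which should be about 3 mm. By eye, the blue gauge, screwdriver, box and tub have not moved. No check failed. The two cameras disagreed by 1 to 2 mm on the rack's position.

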